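# Turn a lens tray and its cover over in the tray flipper and lock it

### The arm

A 7-joint arm with a two-finger parallel gripper is mounted at the origin on the work surface. World frame = base frame: x ahead of the robot, y to its left, z up, the work surface at z = 0. Lengths are in mm, angles in rad, forces in N, time in s.
With the tool pointing down it reaches from about 400 to 850 mm from the base axis. Payload 6.9 kg.
Tool frame: the origin (TCP) lies between the finger pads; the fingertips stand 8 mm ahead of it and the grasp point (between the pads) lies 11 mm behind it (tips_ahead is the distance from the TCP to the fingertips, in mm); z points along the fingers, y is the line along which they close (so a half turn about z gives the same grasp; the last joint's range is limited). The gripper opens to 85 mm and grips with 20 to 120 N. Pads are 22 mm wide; open, the fingers measure 114 mm over their backs; the gripper's body (76 mm by 85 mm) begins 54 mm behind the grasp point. The pads swing forward as they close: fully open they stand 13 mm farther back than shut.
Start: joints at [0.105, 0.507, -0.238, 1.5, 0.126, 1.149, -0.155], TCP at [624.989, -0.025, 239.275] pointing down, gripper open.
Joint ranges: [-3.08, 3.08], [-0.24, 2.05], [-1.43, 1.35], [0, 2.5], [-1.52, 4.66], [0.17, 1.96], [-2.89, 2.89]. Speed limits (rad/s): [2.39, 2.39, 3.14, 3.14, 3.14, 3.14, 3.14].

### API

Orientations are given as a unit quaternion [w, x, y, z].
In Python, from bench import * gives the robot as it stands.
- The arm moves only by the tool send_rows, never from a script. Its argument "steps" is a list of rows, each a list of 3 entries, a list of its own where there are three numbers: the finger opening in m, from 0 to 0.0854, then the shift along the world's x, y, z in m, then the turn, a rotation vector about the world's x, y, z in degrees. A call has exactly 10 rows; each row shifts and turns the commanded pose from where the row before left it; what a row does not reach is not made up. A row lasts 1/8 s, in which the tool goes at most 62.5 mm and 10.7 degrees, less where a joint would pass 70% of its speed; a pose out of reach is approached as far as the arm can. A call is refused whole if a number of a shift passes 0.0625 or a number of a turn 10.7, either way. A call with a gripper value outside its range is refused whole. The fingers move at their own pace and stop on an object; "newtons" is the grip in N (left out, the last holds). Time passes only in rows, so rows that do not move let the fingers close, or fill a call up. It gives the time, the measured TCP pose, the force, the opening and the grip force at its end, in the units of the state.
- read_state(): the state, without advancing time (a new reading comes with each control period).
- get_image(name): name is "scene" or "side" or "wrist"; returns a dict with "image" (420x560x3 uint8, red, green, blue), "range_z" (420x560 float32, mm along the optical axis (not along the pixel's ray), 0 where there is no reading), "fx", "fy", "cx", "cy" (pixels), "position" and "rotation" of the camera in the world. Camera axes: x right, y up, looking along -z (the intrinsics and any distortion apply to the point x, -y, -z); pixel columns grow to the right and rows downward; lengths in mm; the calibration is good to about 2 mm. A picture is of the moment at which its call begins.
- finish_job(): hands the job in; it is judged then, once.
The state is a dict: "time": time; "joints": joint angles; "qvel": joint speeds; "joint_efforts": joint torques, N m; "tcp_pos": TCP position; "tcp_rot": TCP orientation; "wrist_force": force on the tool from outside, world axes, zero at the start; "wrist_torque": the same for the moment, N m; "grip_width": opening from 0.0 (shut) to 1.0 (fully open); "grip_force": force on a finger pad.
Only numpy, scipy, OpenCV 4.12 (cv2) and the standard library are available. Lean on these libraries where they do the work, as an engineer would, in place of code of your own. Each camera call takes 0.05 s, during which the arm holds its last target. There are 200 camera calls.

### The job

Swing the flipper's red handle gently all the way over to its other side, so that the stacked pair of trays is turned over together and the black lens tray ends up on top of the white cover tray. Then lock the flipper: turn the black lock knob clockwise until its white pointer lines up with the yellow mark, and only then pull the knob straight up until it stops, leaving it out and still on the mark. Leave the coil tray, the steel jig and the screw jar where they are.

Things in the scene. Friction and masses are not known exactly. Their poses are not given: they have to be found in the camera images.
- flipper: Tray flipper, fixed to the bench: steel base plate 270 x 150 mm, a grey lock housing (70 x 74 mm, top 110 mm above the bench) at the robot's end, an aluminium post at the far end, and between them an open blue frame (114 x 98 x 42 mm) that swings on an axle and holds the two trays. Origin on the bench below the frame's centre; axes as flip_axle.
- flip_axle (a point): Centre of the swing frame, on its axle, 85 mm above the bench; does not move with the frame. Its x axis runs along the axle from the lock housing to the far post, its y axis points to the side where the handle must end, z up.
- flip_handle (a point): Middle of the red round handle bar of the swing frame: 12 mm thick, parallel to the axle, 115 mm from it, free for 80 mm between its two steel arms, 60 mm clear of the frame. At the start it is on the -y side of flip_axle, level with it; it swings up and over to the +y side. The bar does not spin on its arms: it must turn between the fingers, or they turn with it.
- flip_frame (a joint): Angle a of the swing frame in rad: 0 at the start, pi/2 with the handle straight up, pi at the stop fully over (handle level on the +y side). The handle is at flip_axle + 115 mm x (-cos a along y, sin a along z). It stays where it is left; about 2 N at the handle moves it.
- lens_tray: Black lens tray, 100 x 84 x 18 mm, 0.13 kg: the lower of the stacked pair at the start. Loose in the frame with 2 mm play sideways and 4 mm in height. Origin at the centre of its flat underside, z axis up at the start. The underside shows six copper-ringed lenses.
- cover_tray: White cover tray, 100 x 84 x 16 mm, 0.09 kg, lying upon the black tray at the start (the pair is 30 mm high). Loose in the frame. Origin at the centre of its rim, which faces down, z axis up at the start.
- knob_grip (a point): Point to grip on the axis of the black lock knob on top of the lock housing, 12 mm below the knob's top. The grip is an upright bar 12 mm wide (along this point's x), 36 mm long (along y), on a round skirt of 44 mm diameter whose top is 23 mm below this point. The white pointer is at the bar's -y end. It turns and rises with the knob.
- lock_knob (a joint): Knob angle in rad, growing clockwise seen from above. The pointer points along flip_axle's -y at 0 and is on the yellow mark at pi/2. Turns from 0 to 2.2 with light friction and stays where it is left.
- lock_pull (a joint): How far the knob is pulled up, in m: 0 pushed in (start), 0.014 at the stop. Friction of about 2.5 N; it stays where it is left. A green stem shows below the knob when it is out. The knob can slide at any angle.
- lock_mark (a point): Yellow mark on top of the lock housing, on the side facing away from the frame (31 mm from the knob's axis along flip_axle's -x).
- coil_tray: Bystander: clear tray of copper coils, 120 x 150 x 14 mm, origin at the centre of its underside.
- jig: Bystander: steel jig plate 110 x 85 mm with a black lens holder and three white-capped screws, 27 mm high, origin at the centre of its underside.
- screw_jar: Bystander: small jar with blue cap, 40 mm across, 50 mm high, origin at the centre of its underside.
Mind the look-alikes: they are no part of the job. What is meant by the cover_tray is not blue or green, and is the larger of those in its own colour.

How it is judged (in metres and radians):
On the way, in this order (a step that is already met when the one before it is completed fails the run):
1. the frame is fully over and the pair inverted, black tray above white (value of joint flip_frame above 2.99 rad and angle between each of lens_tray, cover_tray's own z axis and vertical above 2.94 rad and z of cover_tray in the frame of lens_tray below 0.02 m and distance between lens_tray and flip_axle below 0.026 m and distance between cover_tray and flip_axle below 0.016 m and velocity of joint flip_frame between -0.1 and 0.1 rad/s), for 0.2 s.
2. the knob, still pushed in, points at the mark (value of joint lock_knob between 1.37 and 1.77 rad and value of joint lock_pull below 0.004 m), for 0.2 s.
At the end, for the whole second after the job is handed in: The swing frame is fully over (within 0.15 rad of its stop) and at rest, both trays lie upside down in it (within 0.2 rad), stacked, the black one on top; the knob points at the yellow mark within 0.2 rad and is pulled out by more than 10 mm (all of step 1 and value of joint lock_knob between 1.37 and 1.77 rad and value of joint lock_pull above 0.01 m); the robot touches nothing.
It fails at once if the frame is slammed round (over 5 rad/s) (velocity of joint flip_frame above 5 rad/s or velocity of joint flip_frame below -5 rad/s).
It fails at once if the coil tray is moved by more than 25 mm (distance of coil_tray from where it was at the start of the episode above 0.025 m).
It fails at once if the steel jig is moved by more than 25 mm (distance of jig from where it was at the start of the episode above 0.025 m).
It fails at once if the screw jar is moved by more than 25 mm (distance of screw_jar from where it was at the start of the episode above 0.025 m).
It also fails if it takes over 61 s, if anything falls off the work surface, if the arm or the gripper's body presses on something with over 40 N, if the wrist force passes 120 N, or if a joint passes its speed limit or range.

## Working session

There is one attempt and no reset: what is moved stays moved. The work goes in short steps, Python scripts to look and compute and a tool call to move; the robot and the scene stay as the last step left them, time stands still between calls to the robot, and variables do not carry over. Pictures are saved under pics/ and viewed, at most 10 in all, crops included, and the job is handed in when it is done.

Besides the shell and the picture viewer there is one more tool, called after ">>>" as name(argument=value, ...) on one line, values as JSON. send_rows: Moves the arm, as the interface text tells. Its arguments: {"type":"object","properties":{"steps":{"type":"array"},"newtons":{"type":"number"}},"required":["steps"]}

```bash
mkdir -p pics; cat > h.py <<'E'
from bench import *
import numpy as np, cv2
def cloud(d):
    h,w=d["range_z"].shape; v,u=np.mgrid[:h,:w]; z=d["range_z"].astype(float)
    c=np.stack([(u-d["cx"])/d["fx"]*z,-(v-d["cy"])/d["fy"]*z,-z],-1)
    return c@np.array(d["rotation"]).T+np.array(d["position"])
E
python3 - <<'E'
from h import *
for n in("scene","side"):
    d=get_image(n); cv2.imwrite(f"pics/{n}.png",d["image"][...,::-1]); np.savez(f"{n}.npz",img=d["image"],P=cloud(d),z=d["range_z"])
    print(n,d["position"],d["rotation"],d["fx"],[k for k in d])
    hsv=cv2.cvtColor(d["image"],cv2.COLOR_RGB2HSV);P=cloud(d)
    for nm,lo,hi in(("red",(0,150,90),(6,255,255)),("red2",(174,150,90),(180,255,255)),("yel",(22,150,120),(35,255,255)),("blue",(100,120,60),(125,255,255))):
        m=cv2.inRange(hsv,lo,hi);k,l,s,c=cv2.connectedComponentsWithStats(m)
        for i in range(1,k):
            if s[i,4]>15:
                q=P[(l==i)&(d["range_z"]>0)]
                print(nm,s[i],c[i].round(),np.median(q,0).round() if len(q) else None,q.min(0).round() if len(q) else 0,q.max(0).round() if len(q) else 0)
print(read_state())
E
```

```text
Traceback (most recent call last):
  File "h.py", line 6, in cloud
    return c@np.array(d["rotation"]).T+np.array(d["position"])
           ~^~~~~~~~~~~~~~~~~~~~~~~~~~
ValueError: matmul: Input operand 1 has a mismatch in its core dimension 0, with gufunc signature (n?,k),(k,m?)->(n?,m?) (size 4 is different from 3)
```

```bash
cat > h.py <<'E'
from bench import *
import numpy as np, cv2
from scipy.spatial.transform import Rotation as R
def rot(q): return R.from_quat(q,scalar_first=True).as_matrix()
def cloud(d):
    h,w=d["range_z"].shape; v,u=np.mgrid[:h,:w]; z=d["range_z"].astype(float)
    c=np.stack([(u-d["cx"])/d["fx"]*z,-(v-d["cy"])/d["fy"]*z,-z],-1)
    return c@rot(d["rotation"]).T+np.array(d["position"])
def blobs(d,colors,mn=15):
    hsv=cv2.cvtColor(d["image"],cv2.COLOR_RGB2HSV);P=cloud(d)
    for nm,lo,hi in colors:
        m=cv2.inRange(hsv,lo,hi);k,l,s,c=cv2.connectedComponentsWithStats(m)
        for i in range(1,k):
            if s[i,4]>mn:
                q=P[(l==i)&(d["range_z"]>0)]
                print(nm,s[i],c[i].round(),*((np.median(q,0).round(),q.min(0).round(),q.max(0).round()) if len(q) else ()))
C=(("red",(0,150,90),(6,255,255)),("red2",(174,150,90),(180,255,255)),("yel",(22,150,120),(35,255,255)),("blue",(100,120,60),(125,255,255)))
E
python3 - <<'E'
from h import *
for n in("scene","side"):
    d=get_image(n); cv2.imwrite(f"pics/{n}.png",d["image"][...,::-1]); np.savez(f"{n}.npz",img=d["image"],P=cloud(d),z=d["range_z"])
    print(n,d["position"],d["rotation"],d["fx"],[k for k in d])
    blobs(d,C)
print(read_state())
E
```

```text
scene [1227.4551133   124.86672368  793.83617918] [0.60575504 0.23509964 0.26432997 0.71268412] 402.65935586701437 ['image', 'range_z', 'fx', 'fy', 'cx', 'cy', 'position', 'rotation']
red [227 182  12  28 123] [233. 196.] [576. -77.  90.] [ 465. -109.   -3.] [621. -71.  93.]
yel [   0   48  537  372 9146] [299. 281.] [852. 180.   1.] [-295. -573.   -5.] [955. 574.  79.]
yel [   8  124   67   46 1015] [ 49. 149.] [ 463. -621.   53.] [ 295. -825.   -4.] [ 488. -614.   75.]
yel [510 179  50  48 543] [531. 209.] [484. 639.  67.] [355. 620.   5.] [489. 715.  75.]
blue [  69    0   45   54 1488] [92. 21.] [ -874. -1252.  -201.] [ -894. -1351.  -402.] [ -852. -1131.   -80.]
blue [ 110    0   54   44 1892] [137.  20.] [-874. -971. -176.] [ -897. -1118.  -300.] [-855. -830.  -57.]
blue [364   0  20  38 506] [373.  18.] [-959.  292. -100.] [-975.  258. -202.] [-941.  327.   -4.]
blue [ 470    3   46   46 1624] [492.  24.] [-1029.   902.   -98.] [-1244.   848.  -204.] [-938. 1043.  -76.]
blue [ 34  99  61  43 882] [ 72. 122.] [ 331. -621.   55.] [ 146. -824.   -4.] [ 359. -615.   75.]
blue [493
[... 2213 characters left out ...]
549201,  0.50820051, -0.23756524,  1.50088713,  0.12572612,
        1.14895274, -0.15478594]), 'qvel': array([-0.00138201, -0.00291092,  0.00038979, -0.00296012,  0.00045906,
       -0.00025384, -0.00066754]), 'joint_efforts': array([-1.45638624e-03, -6.21010351e+01, -2.18872748e+00, -2.49840939e+01,
        1.27439146e-02,  9.07797832e-03,  3.50406015e-05]), 'tcp_pos': array([ 6.24619567e+02, -5.88370296e-02,  2.38601163e+02]), 'tcp_rot': array([-5.02050507e-04,  7.07086338e-01,  7.07126849e-01, -5.26941089e-04]), 'wrist_force': array([-0.29101946,  0.30279998, -0.20602433]), 'wrist_torque': array([ 0.02100796, -0.00892027,  0.00270413]), 'grip_force': 0.0, 'grip_width': 1.0008645837907806}
```

View pics/scene.png

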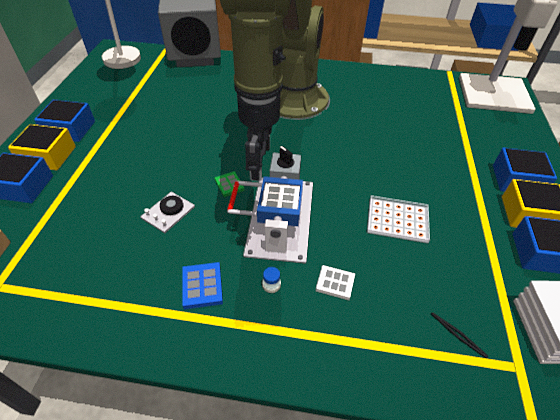

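View pics/side.png

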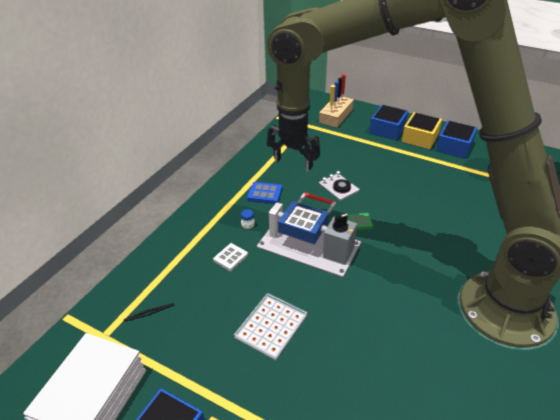

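```bash
python3 - <<'E'
from h import *
d=get_image("wrist"); cv2.imwrite("pics/wrist.png",d["image"][...,::-1]); print(d["position"],d["rotation"],d["fx"])
np.savez("wrist.npz",img=d["image"],P=cloud(d),z=d["range_z"])
blobs(d,C,30)
for n in("scene","side","wrist"):
    f=np.load(n+".npz");img,P,z=f["img"],f["P"],f["z"]
    hsv=cv2.cvtColor(img,cv2.COLOR_RGB2HSV)
    near=(P[...,0]>380)&(P[...,0]<720)&(P[...,1]>-120)&(P[...,1]<160)&(z>0)
    red=near&(cv2.inRange(hsv,(0,130,60),(8,255,255))>0)&(P[...,2]>82)&(P[...,2]<98)
    q=P[red]; m=np.median(q,0); w,v=np.linalg.eigh(np.cov(q.T)); print(n,"handle",len(q),m.round(1),"mean",q.mean(0).round(1),"dir",v[:,2].round(3),"ext",np.ptp((q-m)@v[:,2]).round(1))
    bl=near&(cv2.inRange(hsv,(100,110,40),(125,255,255))>0)&(P[...,2]>95)&(P[...,2]<115)
    if bl.sum()>20:
        r=cv2.minAreaRect(P[bl][:,:2].astype(np.float32)); print(" frame rect",r,P[bl][:,2].mean())
    h=near&(P[...,2]>107)&(P[...,2]<113)&(hsv[...,1]<70)
    for nm,lo,hi in (("hous",104,113),("knob",118,165)):
        k=near&(P[...,2]>lo)&(P[...,2]<hi)&(hsv[...,1]<80)&(P[...,0]<530)
        if k.sum()>5: print(" ",nm,k.sum(),P[k].min(0).round(),P[k].max(0).round(),P[k].mean(0).round(), cv2.minAreaRect(P[k][:,:2].astype(np.float32)))
E
```

```text
[623.54136134  69.64437416 373.23394932] [ 9.90369193e-01 -1.38448589e-01  7.86654206e-04 -4.81015864e-04] 348.5593336338836
red [ 175  271  104   15 1200] [226. 278.] [575. -76.  90.] [ 530. -132.   -0.] [622.   3. 245.]
yel [ 465    0   72  322 5473] [501. 151.] [859.  30.   0.] [ 678. -180.   -3.] [869. 169. 289.]
yel [ 16 160   8   8  41] [ 19. 163.] [426.  30. 111.] [339.   9.  -1.] [460.  38. 151.]
blue [ 128   85  160  134 6203] [205. 147.] [548.  43. 106.] [472. -49.  -2.] [630.  86. 108.]
blue [ 400  115   45   42 1419] [422. 135.] [754.  46.  50.] [737.  20.  -2.] [797.  64.  52.]
blue [ 367  222  104   79 3474] [425. 257.] [790. -84.  16.] [ 666. -151.   -2.] [848.  12. 269.]
scene handle 121 [578.3 -76.7  90.1] mean [578.1 -76.8  90. ] dir [-0.999 -0.045  0.   ] ext 93.3
 frame rect ((571.9435424804688, 37.057098388671875), (119.25045776367188, 97.33509826660156), 2.044872999191284) 105.10417191946001
  hous 374 [426.  -5. 104.] [499.  71. 113.] [471.  34. 110.] ((462.2762145996094, 32.93492889404297), (71.66963958740234, 73.61194610595703), 2.683584690093994)
  knob 102 
[... 565 characters left out ...]
18.] [476.  51. 154.] [460.  37. 137.] ((458.66339111328125, 36.91343688964844), (36.288360595703125, 21.055334091186523), 45.869327545166016)
wrist handle 1259 [575.2 -76.3  89.8] mean [575.3 -76.7  89.4] dir [-0.999 -0.036 -0.002] ext 92.2
 frame rect ((570.54296875, 35.893131256103516), (114.03028869628906, 97.01345825195312), 2.3812756538391113) 105.85308108725354
  hous 5770 [423. -10. 104.] [530.  83. 113.] [466.  36. 110.] ((475.5404357910156, 38.59674835205078), (93.51062774658203, 106.66145324707031), 87.78834533691406)
  knob 2217 [446.  15. 118.] [477.  49. 153.] [465.  33. 141.] ((461.2899475097656, 31.611452102661133), (38.028621673583984, 12.728883743286133), 52.18141174316406)
```

View pics/wrist.png

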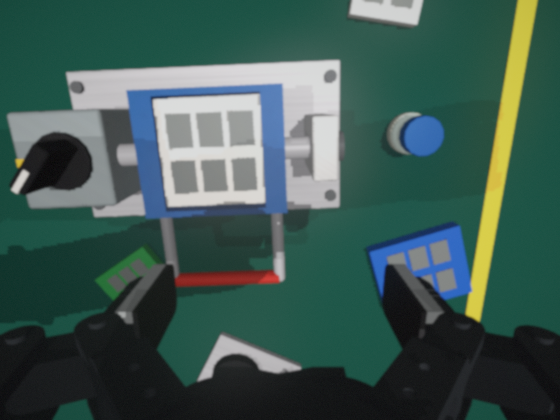

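The scene view shows the flipper's red handle at about (234,196) on the -y side. The side view shows it at (318,198). In the wrist view the handle is at (226,278), the frame centre at (207,147) and the knob at (55,165), with its pointer to the lower left about 40° past zero. Measured: axle ≈ (570.7, 38), yaw ≈ 0.04; handle ≈ (575, -77, 85); knob axis ≈ (461.5, 32.5).

>>> send_rows(steps=[[0.04,[-0.005,-0.0077,-0.006],[0,0,-8.78]],[0.04,[-0.005,-0.0077,-0.006],[0,0,-8.78]],[0.04,[-0.005,-0.0077,-0.006],[0,0,-8.78]],[0.04,[-0.005,-0.0077,-0.006],[0,0,-8.78]],[0.04,[-0.005,-0.0077,-0.006],[0,0,-8.78]],[0.04,[-0.005,-0.0077,-0.006],[0,0,-8.78]],[0.04,[-0.005,-0.0077,-0.006],[0,0,-8.78]],[0.04,[-0.005,-0.0077,-0.006],[0,0,-8.78]],[0.04,[-0.005,-0.0077,-0.006],[0,0,-8.78]],[0.04,[-0.005,-0.0077,-0.006],[0,0,-8.78]]], newtons=20)

```text
time: 1.45
tcp_pos: [574.7, -77.2, 178.9]
tcp_rot: [-0.0, 1.0, 0.017, -0.0]
wrist_force: [0.4, 0.6, -0.4]
grip_width: 0.47
grip_force: 0.0
```

>>> send_rows(steps=[[0.04,[0,0,-0.0105],[0,0,0]],[0.04,[0,0,-0.0105],[0,0,0]],[0.04,[0,0,-0.0105],[0,0,0]],[0.04,[0,0,-0.0105],[0,0,0]],[0.04,[0,0,-0.0105],[0,0,0]],[0.04,[0,0,-0.0105],[0,0,0]],[0.04,[0,0,-0.0105],[0,0,0]],[0.04,[0,0,-0.0105],[0,0,0]],[0.04,[0,0,-0.0105],[0,0,0]],[0.04,[0,0,-0.0105],[0,0,0]]])

```text
time: 2.7
tcp_pos: [575.0, -77.0, 73.6]
tcp_rot: [-0.0, 1.0, 0.019, 0.0]
wrist_force: [-0.2, -0.2, 0.8]
grip_width: 0.468
grip_force: 0.0
```

>>> send_rows(steps=[[0.0,[0,0,0],[0,0,0]],[0.0,[0,0,0],[0,0,0]],[0.0,[0,0,0],[0,0,0]],[0.0,[0,0,0],[0,0,0]],[0.0,[0,0,0],[0,0,0]],[0.0,[0,0,0],[0,0,0]],[0.0,[0,0,0],[0,0,0]],[0.0,[0,0,0],[0,0,0]],[0.0,[0,0,0],[0,0,0]],[0.0,[0,0,0],[0,0,0]]])

```text
time: 3.95
tcp_pos: [574.9, -78.9, 74.6]
tcp_rot: [0.001, 1.0, 0.018, 0.0]
wrist_force: [-1.0, -5.7, -2.6]
grip_width: 0.128
grip_force: 22.4
```

>>> send_rows(steps=[[0.0,[0,0.0003,0.009],[0,0,0]],[0.0,[0,0.001,0.009],[0,0,0]],[0.0,[0,0.0016,0.0089],[0,0,0]],[0.0,[-0.0001,0.0024,0.0087],[0,0,0]],[0.0,[-0.0001,0.0031,0.0085],[0,0,0]],[0.0,[-0.0002,0.0037,0.0082],[0,0,0]],[0.0,[-0.0002,0.0043,0.0079],[0,0,0]],[0.0,[-0.0002,0.0049,0.0075],[0,0,0]],[0.0,[-0.0002,0.0055,0.0071],[0,0,0]],[0.0,[-0.0002,0.0061,0.0066],[0,0,0]]])

```text
time: 5.2
tcp_pos: [573.6, -47.6, 157.1]
tcp_rot: [0.002, 1.0, 0.018, 0.0]
wrist_force: [-2.4, -9.6, 3.5]
grip_width: 0.126
grip_force: 21.2
```

>>> send_rows(steps=[[0.0,[-0.0002,0.0064,0.0061],[0,0,0]],[0.0,[-0.0003,0.0069,0.0056],[0,0,0]],[0.0,[-0.0003,0.0073,0.005],[0,0,0]],[0.0,[-0.0003,0.0077,0.0044],[0,0,0]],[0.0,[-0.0003,0.008,0.0038],[0,0,0]],[0.0,[-0.0003,0.0083,0.0031],[0,0,0]],[0.0,[-0.0004,0.0086,0.0024],[0,0,0]],[0.0,[-0.0004,0.0088,0.0017],[0,0,0]],[0.0,[-0.0004,0.009,0.001],[0,0,0]],[0.0,[-0.0004,0.009,0.0003],[0,0,0]]])

```text
time: 6.45
tcp_pos: [570.3, 35.1, 191.0]
tcp_rot: [0.0, 1.0, 0.019, 0.001]
wrist_force: [-1.9, -3.2, 4.9]
grip_width: 0.126
grip_force: 22.4
```

>>> send_rows(steps=[[0.0,[-0.0004,0.009,-0.0003],[0,0,0]],[0.0,[-0.0004,0.009,-0.001],[0,0,0]],[0.0,[-0.0004,0.0088,-0.0018],[0,0,0]],[0.0,[-0.0003,0.0086,-0.0025],[0,0,0]],[0.0,[-0.0003,0.0084,-0.0031],[0,0,0]],[0.0,[-0.0003,0.0082,-0.0038],[0,0,0]],[0.0,[-0.0003,0.0079,-0.0044],[0,0,0]],[0.0,[-0.0003,0.0075,-0.005],[0,0,0]],[0.0,[-0.0003,0.0071,-0.0056],[0,0,0]],[0.0,[-0.0002,0.0066,-0.0061],[0,0,0]]])

```text
time: 7.7
tcp_pos: [567.1, 117.5, 155.0]
tcp_rot: [-0.0, 1.0, 0.019, -0.0]
wrist_force: [-1.9, -3.9, 1.1]
grip_width: 0.13
grip_force: 22.7
```

>>> send_rows(steps=[[0.0,[-0.0002,0.0061,-0.0066],[0,0,0]],[0.0,[-0.0002,0.0056,-0.0071],[0,0,0]],[0.0,[-0.0002,0.005,-0.0075],[0,0,0]],[0.0,[-0.0002,0.0044,-0.0079],[0,0,0]],[0.0,[-0.0001,0.0038,-0.0082],[0,0,0]],[0.0,[-0.0001,0.0031,-0.0085],[0,0,0]],[0.0,[-0.0001,0.0025,-0.0087],[0,0,0]],[0.0,[-0.0001,0.0018,-0.0089],[0,0,0]],[0.0,[0,0.001,-0.009],[0,0,0]],[0.0,[0,0.0003,-0.009],[0,0,0]]])

```text
time: 8.95
tcp_pos: [566.3, 150.8, 73.6]
tcp_rot: [-0.0, 1.0, 0.019, 0.0]
wrist_force: [-1.7, -2.2, 2.8]
grip_width: 0.131
grip_force: 23.6
```

>>> send_rows(steps=[[0.0,[0,0,-0.001],[0,0,0]],[0.0,[0,0,-0.001],[0,0,0]],[0.0,[0,0,-0.001],[0,0,0]],[0.0,[0,0,0],[0,0,0]],[0.0,[0,0,0],[0,0,0]],[0.04,[0,0,0],[0,0,0]],[0.04,[0,0,0],[0,0,0]],[0.04,[0,0,0],[0,0,0]],[0.04,[0,0,0],[0,0,0]],[0.04,[0,0,0],[0,0,0]]])

```text
time: 10.2
tcp_pos: [566.1, 150.6, 71.0]
tcp_rot: [-0.0, 1.0, 0.019, -0.0]
wrist_force: [0.4, -0.1, 0.1]
grip_width: 0.47
grip_force: 0.0
```

>>> send_rows(steps=[[0.04,[0,0,0.012],[0,0,0]],[0.04,[0,0,0.012],[0,0,0]],[0.04,[0,0,0.012],[0,0,0]],[0.04,[0,0,0.015],[0,0,0]],[0.04,[0,0,0.015],[0,0,0]],[0.04,[-0.001,-0.012,0.015],[0,0,0]],[0.04,[-0.005,-0.016,0.012],[0,0,0]],[0.04,[-0.015,-0.016,0.012],[0,0,0]],[0.04,[-0.015,-0.016,0.015],[0,0,0]],[0.04,[-0.015,-0.016,0.015],[0,0,0]]])

```text
time: 11.45
tcp_pos: [514.0, 72.5, 206.8]
tcp_rot: [0.0, 1.0, 0.018, -0.0]
wrist_force: [-0.1, 0.0, 0.9]
grip_width: 0.471
grip_force: 0.0
```

```bash
python3 - <<'E'
from h import *
s=read_state();print(s["time"],s["tcp_pos"],s["wrist_force"],s["joints"].round(2))
d=get_image("wrist"); cv2.imwrite("pics/w2.png",d["image"][...,::-1]); blobs(d,C[:3],25)
d=get_image("scene"); cv2.imwrite("pics/s2.png",cv2.resize(d["image"][140:290,160:360,::-1],None,fx=4,fy=4)); blobs(d,C[:1])
d=get_image("side");blobs(d,C[:1])
E
```

```text
11.45 [514.01894166  72.46641103 206.8102073 ] [-0.06670563  0.0447156   0.94046251] [-0.31  0.38  0.18  1.83 -0.08  0.94 -1.63]
red [ 158   57   27  137 2135] [172. 124.] [570. 150.  90.] [499. 143.  -2.] [621. 186.  92.]
yel [327 316   4  10  28] [329. 321.] [428.  32. 111.] [350.  13.   0.] [433.  33. 112.]
red [325 189   7  31 145] [328. 204.] [567. 152.  90.] [425. 146.  -1.] [614. 159.  95.]
red [270 242  31  13  99] [286. 248.] [564. 154.  89.] [519. 146.  82.] [612. 160.  93.]
```

View pics/w2.png

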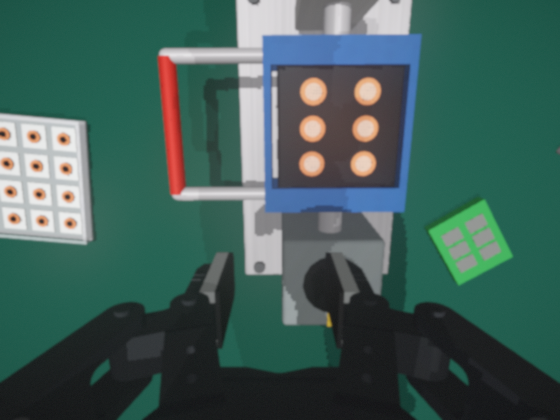

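View pics/s2.png

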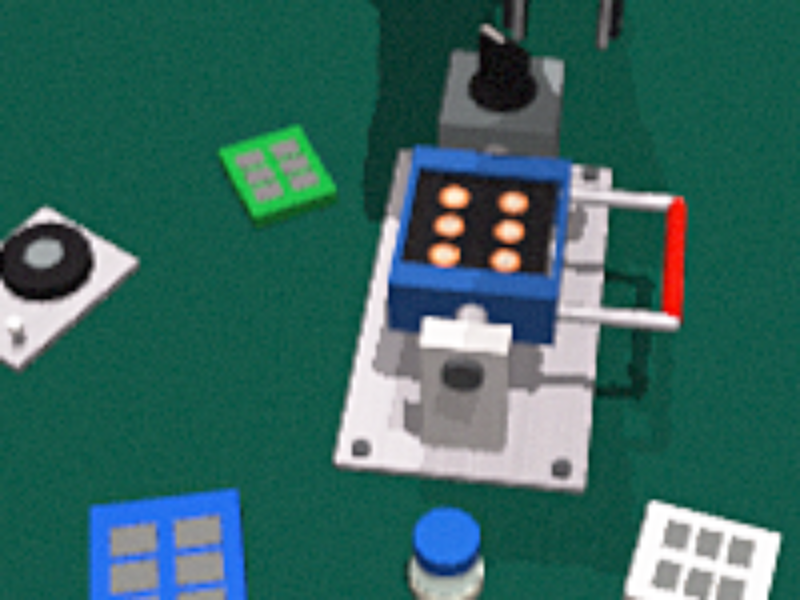

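```bash
python3 - <<'E'
from h import *
for n in("wrist","scene","side"):
    f=np.load(n+".npz");P=f["P"];z=f["z"]
    k=(P[...,0]>430)&(P[...,0]<495)&(P[...,1]>0)&(P[...,1]<70)&(P[...,2]>147)&(P[...,2]<160)&(z>0)
    q=P[k]; r=cv2.minAreaRect(q[:,:2].astype(np.float32)); print(n,len(q),np.median(q[:,2]),r)
    w=k&(f["img"].min(-1)>130); print("  pointer",w.sum(),P[w].mean(0))
E
```

```text
wrist 1094 150.30020783194004 ((461.0870361328125, 31.558258056640625), (37.69298553466797, 12.506534576416016), 52.10773849487305)
  pointer 184 [454.9983591   24.56390119 151.12313231]
scene 56 150.53615128477168 ((463.4878234863281, 33.09032440185547), (35.38090515136719, 13.655033111572266), 55.92510223388672)
  pointer 10 [455.94060135  25.35024729 151.57576705]
side 42 149.5802791497112 ((461.2991943359375, 33.803802490234375), (35.513484954833984, 12.75825309753418), 48.16877365112305)
  pointer 8 [454.9506926   23.08937809 150.24537659]
```

The handle is level on the +y side and six copper-ringed lenses face up in the frame (wrist view around (340,128)). The flip is done, so the knob is next.

>>> send_rows(steps=[[0.04,[-0.0053,-0.004,-0.0037],[0,0,5]],[0.04,[-0.0053,-0.004,-0.0037],[0,0,5]],[0.04,[-0.0053,-0.004,-0.0037],[0,0,5]],[0.04,[-0.0053,-0.004,-0.0037],[0,0,5]],[0.04,[-0.0053,-0.004,-0.0037],[0,0,5]],[0.04,[-0.0053,-0.004,-0.0037],[0,0,5]],[0.04,[-0.0053,-0.004,-0.0037],[0,0,5]],[0.04,[-0.0053,-0.004,-0.0037],[0,0,5]],[0.04,[-0.0053,-0.004,-0.0037],[0,0,5]],[0.04,[-0.0053,-0.004,-0.0037],[0,0,5]]])

```text
time: 12.85
tcp_pos: [462.1, 34.7, 168.4]
tcp_rot: [-0.0, 0.897, 0.441, -0.0]
wrist_force: [0.7, -0.3, 0.4]
grip_width: 0.469
grip_force: 0.0
```

>>> send_rows(steps=[[0.04,[0,0,-0.0041],[0,0,0]],[0.04,[0,0,-0.0041],[0,0,0]],[0.04,[0,0,-0.0041],[0,0,0]],[0.04,[0,0,-0.0041],[0,0,0]],[0.04,[0,0,-0.0041],[0,0,0]],[0.04,[0,0,-0.0041],[0,0,0]],[0.04,[0,0,-0.0041],[0,0,0]],[0.04,[0,0,-0.0041],[0,0,0]],[0.04,[0,0,-0.0041],[0,0,0]],[0.04,[0,0,-0.0041],[0,0,0]]])

```text
time: 14.1
tcp_pos: [462.1, 34.6, 127.8]
tcp_rot: [0.0, 0.898, 0.44, 0.0]
wrist_force: [0.4, -0.1, 0.0]
grip_width: 0.468
grip_force: 0.0
```

>>> send_rows(steps=[[0.0,[0,0,0],[0,0,0]],[0.0,[0,0,0],[0,0,0]],[0.0,[0,0,0],[0,0,0]],[0.0,[0,0,0],[0,0,0]],[0.0,[0,0,0],[0,0,0]],[0.0,[0,0,0],[0,0,0]],[0.0,[0,0,0],[0,0,0]],[0.0,[0,0,0],[0,0,0]],[0.0,[0,0,0],[0,0,0]],[0.0,[0,0,0],[0,0,0]]])

```text
time: 15.35
tcp_pos: [463.4, 33.6, 128.4]
tcp_rot: [0.001, 0.898, 0.44, 0.001]
wrist_force: [3.4, -4.1, -2.0]
grip_width: 0.137
grip_force: 25.3
```

>>> send_rows(steps=[[0.0,[0.0001,-0.0002,0],[0,0,-5]],[0.0,[0.0001,-0.0002,0],[0,0,-5]],[0.0,[0.0001,-0.0002,0],[0,0,-5]],[0.0,[0.0001,-0.0002,0],[0,0,-5]],[0.0,[0.0001,-0.0002,0],[0,0,-5]],[0.0,[0.0001,-0.0002,0],[0,0,-5]],[0.0,[0.0001,-0.0002,0],[0,0,-5]],[0.0,[0.0001,-0.0002,0],[0,0,-5]],[0.0,[0.0001,-0.0002,0],[0,0,-5]],[0.0,[0.0001,-0.0002,0],[0,0,-5]]], newtons=30)

```text
time: 16.6
tcp_pos: [464.5, 31.7, 128.4]
tcp_rot: [0.0, 1.0, 0.017, 0.001]
wrist_force: [3.4, -3.4, -2.4]
grip_width: 0.135
grip_force: 30.4
```

```bash
python3 - <<'E'
from h import *
s=read_state();print(s["time"],s["tcp_pos"],s["tcp_rot"].round(3),s["wrist_force"])
d=get_image("wrist"); cv2.imwrite("pics/w3.png",d["image"][...,::-1])
d=get_image("scene"); cv2.imwrite("pics/s3.png",cv2.resize(d["image"][130:230,220:350,::-1],None,fx=6,fy=6))
E
```

```text
16.6 [464.48592385  31.72717011 128.44686889] [0.    1.    0.017 0.001] [ 3.39822142 -3.39368188 -2.42283185]
```

View pics/w3.png

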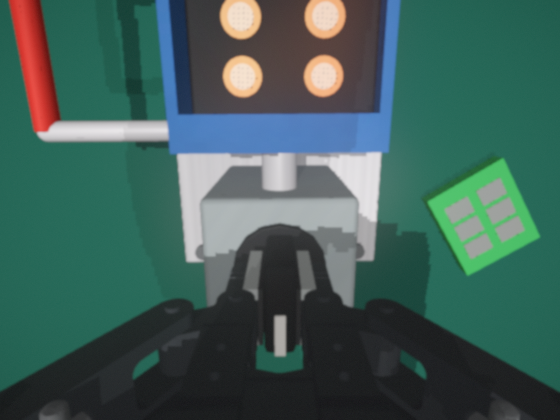

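The wrist view shows the pointer at (280,335), pointing straight at the robot and square with the housing. I'll hold briefly, then pull up.

>>> send_rows(steps=[[0.0,[0,0,0],[0,0,0]],[0.0,[0,0,0],[0,0,0]],[0.0,[0,0,0],[0,0,0]],[0.0,[0,0,0.0024],[0,0,0]],[0.0,[0,0,0.0024],[0,0,0]],[0.0,[0,0,0.0024],[0,0,0]],[0.0,[0,0,0.0024],[0,0,0]],[0.0,[0,0,0.0024],[0,0,0]],[0.0,[0,0,0.0024],[0,0,0]],[0.0,[0,0,0.0024],[0,0,0]]])

```text
time: 17.95
tcp_pos: [463.8, 31.6, 143.3]
tcp_rot: [0.001, 1.0, 0.019, 0.0]
wrist_force: [12.2, -3.8, -39.2]
grip_width: 0.134
grip_force: 29.3
```

>>> send_rows(steps=[[0.0,[0,0,0],[0,0,0]],[0.0,[0,0,0],[0,0,0]],[0.025,[0,0,0],[0,0,0]],[0.04,[0,0,0],[0,0,0]],[0.04,[0,0,0],[0,0,0]],[0.04,[0,0,0],[0,0,0]],[0.04,[0,0,0],[0,0,0]],[0.04,[0,0,0.01],[0,0,0]],[0.04,[0,0,0.01],[0,0,0]],[0.04,[0,0,0.01],[0,0,0]]])

```text
time: 19.2
tcp_pos: [463.3, 32.6, 175.9]
tcp_rot: [-0.0, 1.0, 0.019, 0.0]
wrist_force: [-0.5, 0.7, -0.0]
grip_width: 0.467
grip_force: 0.0
```

>>> send_rows(steps=[[0.04,[0,0,0.012],[0,0,0]],[0.04,[0,0,0.012],[0,0,0]],[0.04,[0,0,0.012],[0,0,0]],[0.04,[0,0,0.012],[0,0,0]],[0.04,[0,0,0.012],[0,0,0]],[0.04,[0,0,0.012],[0,0,0]],[0.04,[0,0,0.012],[0,0,0]],[0.04,[0,0,0.012],[0,0,0]],[0.04,[0,0,0],[0,0,0]],[0.04,[0,0,0],[0,0,0]]])

```text
time: 20.45
tcp_pos: [462.9, 32.6, 270.6]
tcp_rot: [-0.0, 1.0, 0.019, -0.0]
wrist_force: [0.1, -0.6, 0.7]
grip_width: 0.467
grip_force: 0.0
```

```bash
python3 - <<'E'
from h import *
s=read_state();print(s["time"],s["tcp_pos"],s["wrist_force"])
d=get_image("scene"); cv2.imwrite("pics/s4.png",cv2.resize(d["image"][130:230,220:350,::-1],None,fx=6,fy=6))
for n in("wrist","scene","side"):
    d=get_image(n);P=cloud(d);z=d["range_z"]
    k=(P[...,0]>430)&(P[...,0]<495)&(P[...,1]>0)&(P[...,1]<70)&(P[...,2]>158)&(P[...,2]<172)&(z>0)
    q=P[k]
    if len(q)>5: print(n,len(q),np.median(q[:,2]),cv2.minAreaRect(q[:,:2].astype(np.float32)))
    blobs(d,C[:1])
E
```

```text
20.45 [462.89018066  32.58953811 270.60281493] [ 0.07917785 -0.56369652  0.7021573 ]
wrist 827 164.34180101898627 ((461.131103515625, 31.409597396850586), (36.096256256103516, 11.792229652404785), 2.433034658432007)
red [ 132    0   25  118 1602] [144.  57.] [569. 150.  90.] [516. 143.  -2.] [629. 192.  93.]
scene 57 163.9828508714818 ((463.1338806152344, 32.97766876220703), (37.09592056274414, 11.811753273010254), 1.940839409828186)
red [325 189   7  31 143] [328. 204.] [568. 152.  90.] [426. 146.  -2.] [613. 159.  93.]
side 59 163.59881251083857 ((460.5255432128906, 34.364376068115234), (35.912269592285156, 13.590717315673828), 0.3649577498435974)
red [270 242  31  13  99] [286. 248.] [562. 155.  89.] [519. 146.  83.] [610. 159.  94.]
```

View pics/s4.png

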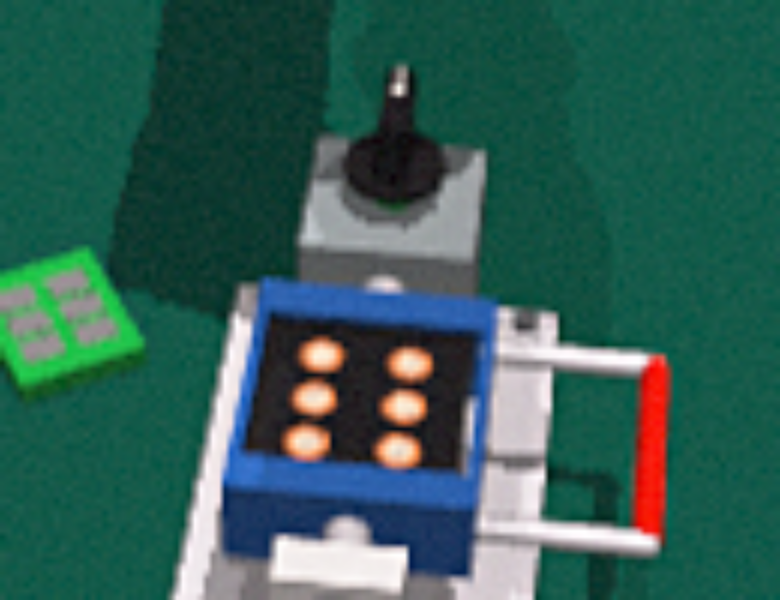

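The knob top rose from 150.3 to 164.3 mm, so it is at its stop. The bar is at 2.4°, in line with the axle, and the green stem shows below it at (395,205). The frame is fully over and the arm is clear.

```bash
python3 -c "
from bench import *
print(finish_job())"
```

```text
the job is handed in; nothing more can be done
None
```

I turned the trays over with the black lens tray on top, lined the knob up with the yellow mark and then pulled it out the full 14 mm. The job is handed in at about 20 s of the 61 s allowed; the hand-in call gave no verdict.

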